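# Clamp the amber cell in the polarimeter and zero its dial

### The job

Get the polarimeter ready with the amber sample cell: take it out of its grey cradle, lower it gently (never drop it) into the two saddles of the instrument, push the tailstock up so that it holds the cell snugly between its nose and the head, and flip the red cam lever fully over to lock the tailstock there. Turn the black knob on top of the head so that its white pointer reads zero (on the red mark). Leave the green cell and everything else on the bench where it is.

Things in the scene. Friction and masses are not known exactly. Their poses are not given: they have to be found in the camera images.
- bed: The polarimeter, fixed on the table: grey base plate 100 mm (x) by 460 mm (y from -245 to +215 mm), 20 mm thick, with a steel rail (24 mm wide, top at z 55 mm) from y -245 to -50. Origin: on the table, on its centre line; +y runs along it from the tailstock end to the head, z up. Beige head: y 120 to 210 mm, x +-50 mm, top at z 130 mm.
- head_face (a point): Centre of the head's black round end face (32 mm wide), which the cell's end must touch; it looks towards the tailstock (bed -y). It is at bed y = 115 mm, z = 67 mm. Axes as the bed's.
- gap (a point): Middle of the 48 mm gap between the two aluminium saddles, at their floor (z 50 mm); axes as the bed's. The saddles reach from 24 to 68 mm on its +y side and 24 to 72 mm on its -y side: inner width 38 mm (x), side walls as high as the cell (34 mm), flared lips above to z 95 mm, 60 mm wide outside. Only in this gap, open down to z 20 mm, can fingers hold a seated cell.
- seat (a point): Where the origin (centre of the underside) of the seated cell belongs: on the saddle floor (50 mm over the table), at y = 40 mm of the bed; axes as the bed's. A seated cell lies along y; the tailstock pushes it along the saddles up to the head.
- cell_amber: The sample cell to load, loose, 0.17 to 0.35 kg: amber square bar 150 mm long (its x), 34 mm wide and high, silver ends, with a black collar at the middle, 26 mm long, 44 mm wide, same height, white dot on top. Origin: centre of the underside. Both ends are alike. The collar fits only in the gap between the saddles, so the cell may lie up to 9 mm short of the head until it is pushed home.
- cell_green: The same kind of cell in green, in the other cradle. Leave it alone.
- cradle_1: The amber cell's grey cradle, fixed, left or right on the table. Origin: on the table under the middle of its cell; x along the cell. Floor 6 mm, walls to z 42 mm (2 mm above the cell) from x -84 to 28 mm, up to 60 mm wide. Only the cell's last 47 mm (x 28 to 75 mm) stick out and can be gripped, so it must be put down on the bench and taken again by its collar. Lift it straight up (2.5 mm play).
- cradle_2: The equal cradle that holds the green cell, on the other side.
- tailstock (a joint): Slide of the tailstock along the bed's y, m: 0 = fully back, grows towards the head; 0.100 = its black nose (24 mm thick, 67 mm high, tip at bed y = value - 0.135 m) touches a cell that lies against the head; travel ends at 0.12. Friction 2.5 N when free. Body 70 mm long and wide, 84 mm high (101 mm beside the lever).
- tab (a point): Top edge of the blue push tab on the tailstock's -x side (robot side): an upright plate 12 mm thick (along bed y), reaching in bed x from 40 mm inward to 19 mm outward of this point, 40 mm high, top 85 mm over the table. It can be gripped from above or pushed. Axes as the bed's.
- lever (a joint): Cam lever of the tailstock, rad: 0 = free, leaning back (towards bed -y) 0.15 rad from upright; 1.45 = locked, folded over towards the head (+y) to 1.30 rad past upright, against its stop. The cam begins to press a brake shoe on the rail at about 0.6, goes over centre at 1.3 and then stays locked; about 2 N at the ball turn it. Locked, the tailstock no longer slides.
- lever_hinge (a point): Point on the lever's hinge axis (the bed's x direction), 86 mm over the table, on the tailstock. Axes as the bed's.
- lever_ball (a point): Centre of the red ball (22 mm) at the lever's end, 85 mm from the hinge; the lever's rod is 12 mm thick.
- dial (a joint): Black knob on top of the head, rad, vertical axis, counter-clockwise from above positive, range -1.6 to 1.6, stiff enough to stay (0.04 N m). At 0 its white pointer lies on the red zero mark on the robot's side (bed -x).
- dial_grip (a point): On the knob's axis at gripping height, 157 mm over the table: the knob is an upright bar 46 mm long (along the pointer, this point's x; the pointer is its -x half), 14 mm thick and 26 mm high (8 mm above this point, 18 mm below) on a 44 mm disc, on the head 130 mm high.
- wash_bottle: White bottle with red cap, 68 mm wide, 170 mm high. Origin: centre of its foot. Bystander.
- beaker: Glass beaker, 76 mm wide, 90 mm high. Origin: centre of its foot. Bystander.
- screwdriver: Screwdriver lying along its x, 160 mm long, about 30 mm thick. Origin: near the middle, underneath. Bystander.
- jar: Small brown jar with black lid, 52 mm wide, 55 mm high. Origin: centre of its foot. Bystander.
- brush: Brush, 150 mm long, lying along its x, under 35 mm wide. Origin: near the middle, underneath. Bystander.
Mind the look-alikes: they are no part of the job. There is more than one size of the cell_amber; the job needs the smallest.

How it is judged:
At the end, for the whole second after the job is handed in: Amber cell flat in both saddles within 4 mm of the seat (3 mm in height, 0.06 rad), against the head, at rest; tailstock nose touching it (slide 0.096 to 0.104 m); lever folded over past 1.3 rad; knob within 0.08 rad of zero (y of cell_amber in the frame of seat between -0.004 and 0.003 m and x of cell_amber in the frame of seat between -0.004 and 0.004 m and z of cell_amber in the frame of seat between -0.003 and 0.003 m and angle between the x axis of cell_amber and the y axis of bed, either way round below 0.06 rad and linear speed of cell_amber below 0.02 m/s and value of joint tailstock between 0.096 and 0.104 m and value of joint lever above 1.3 rad and value of joint dial between -0.08 and 0.08 rad).
It fails at once if the amber cell is dropped or knocked: moving faster than 0.45 m/s while the fingers do not touch it (linear speed of cell_amber above 0.45 m/s and contact force between the fingers and cell_amber below 0.05 N).
It fails at once if the green cell is moved more than 20 mm (distance of cell_green from where it was at the start of the episode above 0.02 m).
It fails at once if another thing on the bench is moved more than 30 mm (distance of any of wash_bottle, beaker, screwdriver, jar, brush from where it was at the start of the episode above 0.03 m).
It also fails if it takes over 72 s, if anything falls off the work surface, if the arm or the gripper's body presses on something with over 40 N, if the wrist force passes 120 N, or if a joint passes its speed limit or range.

### The arm

A 7-joint arm with a two-finger parallel gripper is mounted at the origin on the work surface. World frame = base frame: x ahead of the robot, y to its left, z up, the work surface at z = 0. Lengths are in m, angles in rad, forces in N, time in s.
With the tool pointing down it reaches from about 0.4 to 0.875 m from the base axis. Payload 19.3 kg.
Tool frame: the origin (TCP) lies midway between the tips of the shut fingers; the grasp point (between the pads) lies bot.tcp_to_grasp behind it (bot.tcp_to_grasp is the distance from the TCP to the grasp point, in m); z points along the fingers, y is the line along which they close (so a half turn about z gives the same grasp; the last joint's range is limited). The gripper opens to 85 mm and grips with 20 to 120 N. Pads are 22 mm wide; open, the fingers measure 114 mm over their backs; the gripper's body (76 mm by 85 mm) begins 54 mm behind the grasp point. The pads swing forward as they close: fully open they stand 13 mm farther back than shut.
Start: joints at [-1.413, 0.521, -0.036, 1.599, 0.021, 1.021, -0.113], TCP at [0.141, 0.609, 0.231] pointing down, gripper open.
Joint ranges: [-2.91, 2.91], [-0.3, 2.13], [-1.5, 1.42], [0.17, 2.43], [-1.26, 4.41], [0.16, 1.93], [-2.52, 2.52]. Speed limits (rad/s): [1.89, 1.89, 2.39, 2.39, 3.01, 3.01, 3.01].

### API

Orientations are given as [roll, pitch, yaw] about the fixed x, y, z axes, in that order (R = Rz(yaw) Ry(pitch) Rx(roll)).
In Python, from workcell import observe, imaging, bot gives the robot as it stands.
- The arm moves only by the tool send_rows, never from a script. Its argument "plan" is text: rows parted by semicolons, each of 7 numbers parted by spaces: the shift along the tool's x, y, z in m, then the turn, a rotation vector about the tool's x, y, z in degrees, then the finger opening in m, from 0 to 0.0854. In form: dx dy dz rx ry rz claw; .... A call has 1 to 10 rows; each row is the pose to reach, as a shift and turn from the pose commanded when the call began, along the tool's axes at that moment; what a row does not reach only later rows make up. A row lasts 1/12 s, in which the tool goes at most 41.7 mm and 7.16 degrees, less where a joint would pass 70% of its speed; a pose out of reach is approached as far as the arm can. A call with a gripper value outside its range is refused whole. The fingers move at their own pace and stop on an object; "grip_force" is the grip in N (left out, the last holds). Time passes only in rows, so rows that repeat a pose let the fingers close. It gives the time, the measured TCP pose, the force, the opening and the grip force at its end, in the units of the state.
- observe(): the state, without advancing time (a new reading comes with each control period).
- imaging.grab_frame(name): name is "side" or "top" or "wrist"; returns a dict with "color" (400x640x3 uint8, red, green, blue), "fx", "fy", "cx", "cy" (pixels), "eye" and "orientation" of the camera in the world; the wrist camera has in their place "tool_from_camera" (4x4, takes a point from camera to tool coordinates, whose origin is the TCP and whose axes are the flange's). Camera axes: x right, y down, z forward; pixel columns grow to the right and rows downward; lengths in m; the calibration is good to about 2 mm. A picture is of the moment at which its call begins: read the wrist's pose just before it. There is no depth.
- bot.job_done(): hands the job in; it is judged then, once.
The state is a dict: "clock": time; "qpos": joint angles; "qd": joint speeds; "joint_efforts": joint torques, N m; "position": TCP position; "tool_rot": TCP orientation; "force": force on the tool from outside, world axes, zero at the start; "moment": the same for the moment, N m; "grip_width": finger opening in m; "finger_force": force on a finger pad.
Only numpy, scipy, OpenCV 4.12 (cv2) and the standard library are available. Lean on these libraries where they do the work, as an engineer would, in place of code of your own. Each camera call takes 0.05 s, during which the arm holds its last target. There are 200 camera calls.

## Working session

There is one attempt and no reset: what is moved stays moved. The work goes in short steps, Python scripts to look and compute and a tool call to move; the robot and the scene stay as the last step left them, time stands still between calls to the robot, and variables do not carry over. Pictures are saved under pics/ and viewed, at most 10 in all, crops included, and the job is handed in when it is done.

Besides the shell and the picture viewer there is one more tool, called as a command line: name --argument value ..., lists and objects as JSON in quotes. send_rows: Moves the arm, as the interface text tells. Its arguments: {"type":"object","properties":{"plan":{"type":"string"},"grip_force":{"type":"number"}},"required":["plan"]}

```bash
mkdir -p pics; ls; python3 - <<'E'
from workcell import observe, imaging, bot
import cv2, numpy as np
s=observe(); print({k:np.round(v,3).tolist() for k,v in s.items()}, bot.tcp_to_grasp)
for n in("top","side"):
    f=imaging.grab_frame(n); cv2.imwrite(f"pics/{n}0.png",f["color"][...,::-1])
    print(n,{k:np.round(v,4).tolist() for k,v in f.items() if k!="color"})
f=imaging.grab_frame("wrist"); print({k:np.round(v,4).tolist() for k,v in f.items() if k!="color"})
E
```

```text
pics
{'clock': 0.0, 'qpos': [-1.413, 0.522, -0.036, 1.6, 0.021, 1.021, -0.113], 'qd': [0.001, -0.002, 0.001, 0.001, -0.0, 0.001, 0.001], 'joint_efforts': [-0.001, -92.711, 1.98, -36.994, 0.018, 0.008, 0.0], 'position': [0.141, 0.609, 0.231], 'tool_rot': [-3.14, 0.0, 2.914], 'force': [-0.239, 0.402, 0.056], 'moment': [0.03, 0.015, 0.003], 'finger_force': 0.0, 'grip_width': 0.085} 0.0187
top {'fx': 446.6564, 'fy': 446.6564, 'cx': 316.9888, 'cy': 199.2334, 'eye': [0.3316, -0.0172, 1.4371], 'orientation': [-3.0504, -0.0242, -1.5517]}
side {'fx': 391.4665, 'fy': 391.4665, 'cx': 314.5014, 'cy': 204.0713, 'eye': [0.2267, -0.7693, 0.969], 'orientation': [-2.406, -0.0019, -0.2984]}
{'fx': 329.5347, 'fy': 329.5347, 'cx': 319.9514, 'cy': 204.7515, 'tool_from_camera': [[0.0005, -0.9471, -0.3208, 0.0826], [1.0, 0.0006, -0.0001, -0.0001], [0.0003, -0.3208, 0.9471, -0.143], [0.0, 0.0, 0.0, 1.0]]}
```

View pics/top0.png

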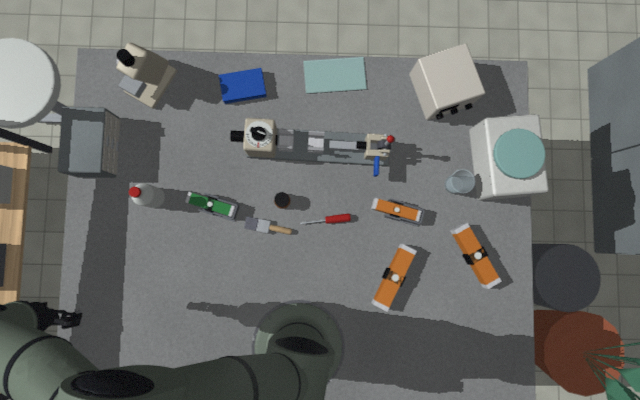

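View pics/side0.png

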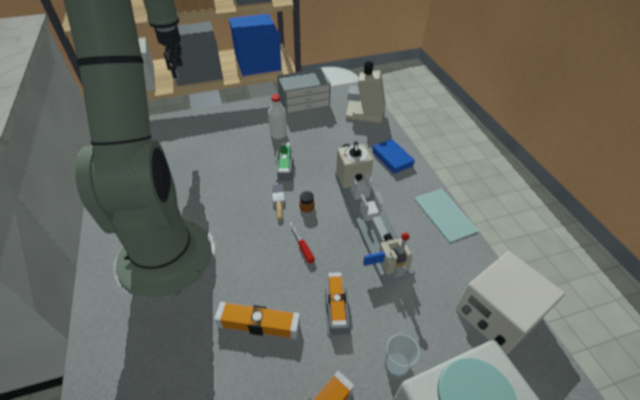

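The amber candidates in the top view are at (397,210), (395,278) and (476,257). The one at (397,210) is the shortest and sits in a grey cradle, so it fits the description. I'll confirm it in an enlarged crop.

```bash
cat > h.py <<'E'
import numpy as np, cv2
from scipy.spatial.transform import Rotation as R
from workcell import observe, imaging, bot
def cam(n):
    s=observe(); f=imaging.grab_frame(n)
    if n=="wrist":
        T=np.array(f["tool_from_camera"]); Rt=R.from_euler("xyz",s["tool_rot"]).as_matrix()
        f["R"]=Rt@T[:3,:3]; f["e"]=Rt@T[:3,3]+s["position"]
    else: f["R"]=R.from_euler("xyz",f["orientation"]).as_matrix(); f["e"]=np.array(f["eye"])
    return f
def world(f,u,v,z):
    d=f["R"]@np.array([(u-f["cx"])/f["fx"],(v-f["cy"])/f["fy"],1.]); return f["e"]+d*(z-f["e"][2])/d[2]
def pix(f,P):
    c=(np.atleast_2d(P)-f["e"])@f["R"]; return c[:,:2]/c[:,2:]*[f["fx"],f["fy"]]+[f["cx"],f["cy"]]
def rel(target, yaw=None):
    """world TCP target -> shift in present tool axes; and rz turn degrees for tool-down yaw"""
    s=observe(); Rt=R.from_euler("xyz",s["tool_rot"])
    d=Rt.inv().apply(np.array(target)-s["position"])
    if yaw is None: return np.round(d,4)
    return np.round(d,4), np.round((Rt.inv()*R.from_euler("xyz",[np.pi,0,yaw])).as_rotvec(degrees=True),2)
E
python3 - <<'E'
from h import *
f=cam("top"); c=f["color"][...,::-1]
a=cv2.resize(c[185:305,360:520],None,fx=2.5,fy=2.5,interpolation=cv2.INTER_CUBIC) # 400x300
b=cv2.resize(c[110:185,220:420],None,fx=4,fy=4,interpolation=cv2.INTER_CUBIC) #800x300
a=np.hstack([a,cv2.resize(c[185:245,365:445],None,fx=5,fy=5,interpolation=cv2.INTER_CUBIC)])
cv2.imwrite("pics/crop.png",np.vstack([a,b]))
h=cv2.cvtColor(f["color"],cv2.COLOR_RGB2HSV)
m=((h[...,0]>8)&(h[...,0]<20)&(h[...,1]>180)&(h[...,2]>120)).astype(np.uint8); m[:150]=0
m=cv2.morphologyEx(m,cv2.MORPH_CLOSE,np.ones((17,17)))
for k in cv2.findContours(m,0,2)[0]:
    if cv2.contourArea(k)<200: continue
    r=cv2.minAreaRect(k); p=[world(f,*q,0.04)[:2] for q in cv2.boxPoints(r)]
    p=np.array(p); print(np.round(r[0],1),"centre",p.mean(0).round(4),"sides",[np.linalg.norm(p[i]-p[i-1]).round(3) for i in(1,2)],"dirs",[np.degrees(np.arctan2(*(p[i]-p[i-1])[::-1])).round(1) for i in (1,2)])
E
```

```text
[393.6 276.6] centre [ 0.2245 -0.2913] sides [np.float64(0.174), np.float64(0.051)] dirs [np.float64(-26.0), np.float64(-114.9)]
[475.5 255.8] centre [ 0.2931 -0.5485] sides [np.float64(0.055), np.float64(0.178)] dirs [np.float64(-59.6), np.float64(-150.0)]
[396.4 209.5] centre [ 0.4331 -0.2992] sides [np.float64(0.033), np.float64(0.123)] dirs [np.float64(-15.5), np.float64(-104.8)]
```

View pics/crop.png

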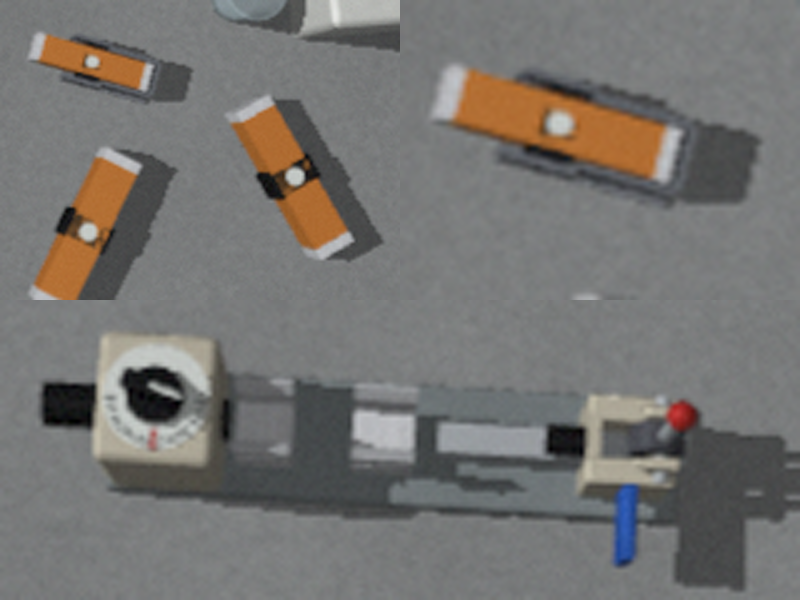

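The picture confirms it. The cell at (397,210) is the smallest, with its dot at (396.6,209.6). It lies in the cradle and its free end points to world +y. Next I'll locate the bed, the knob and the bystanders.

```bash
python3 - <<'E'
from h import *
from scipy.optimize import least_squares
f=cam("top")
px=lambda u,v:(220+u/4,110+(v-300)/4)
obs=np.array([px(103,337),px(222,342),px(95,462),px(213,465)])
mod=np.array([[.05,.21,.13],[.05,.12,.13],[-.05,.21,.13],[-.05,.12,.13]])
def W(p,m): c,s=np.cos(p[2]),np.sin(p[2]); return np.c_[p[0]+c*m[:,0]-s*m[:,1],p[1]+s*m[:,0]+c*m[:,1],m[:,2]]
# tailstock body top corners (z .084/.101 unknown) used as x-centre only: saddle floor right (352..417, 415..462) edges
r=least_squares(lambda p:(pix(f,W(p,mod))-obs).ravel(),[.58,0,0]); print("bed",r.x,"res",r.fun.round(1))
P=lambda n,u,v,z:print(n,world(f,u,v,z).round(3))
P("head TL",*obs[0],.13);P("TR",*obs[1],.13);P("BL",*obs[2],.13);P("BR",*obs[3],.13)
P("Rsaddle lip near",*px(352,470),.095);P("far R",*px(417,378),.095)
P("L saddle near r",*px(290,465),.095);P("Lfar r",*px(293,381),.095)
P("knob",*px(155,393),.165);P("ptr tip",*px(180,400),.165);P("zero mark",*px(152,440),.13)
P("tab out",*px(622,563),.085);P("tab in",*px(627,488),.085);P("ball",*px(682,415),.17)
P("nose L",*px(547,440),.067)
P("base near left",*px(110,490),.02)
for n,u,v in(("sd tip",302,223),("sd handle end",351,217),("sd handle bot",345,223),("sd handle top",340,213),("jar",283,200),("brush r",292,231),("brush",268,227),("beaker",460,185)):P(n,u,v,.015)
E
```

```text
bed [ 0.63479428 -0.03736327 -0.02409585] res [-0.4 -1.2  0.1 -0.9 -0.3  0.7  0.6  1.4]
head TL [0.686 0.17  0.13 ]
TR [0.685 0.082 0.13 ]
BL [0.592 0.173 0.13 ]
BR [0.592 0.086 0.13 ]
Rsaddle lip near [ 0.597 -0.017  0.095]
far R [ 0.67  -0.065  0.095]
L saddle near r [0.6   0.03  0.095]
Lfar r [0.665 0.029 0.095]
knob [0.637 0.126 0.165]
ptr tip [0.632 0.108 0.165]
zero mark [0.609 0.131 0.13 ]
tab out [ 0.532 -0.226  0.085]
tab in [ 0.59  -0.229  0.085]
ball [ 0.629 -0.255  0.17 ]
nose L [ 0.63  -0.169  0.067]
base near left [0.591 0.176 0.02 ]
sd tip [ 0.386 -0.003  0.015]
sd handle end [ 0.408 -0.159  0.015]
sd handle bot [ 0.388 -0.14   0.015]
sd handle top [ 0.42  -0.123  0.015]
jar [0.458 0.059 0.015]
brush r [0.36  0.028 0.015]
brush [0.371 0.105 0.015]
beaker [ 0.518 -0.511  0.015]
```

send_rows --plan "-0.03 -0.02 -0.02 0 0 6 0.08;-0.062 -0.037 -0.04 0 0 12 0.08;-0.094 -0.056 -0.05 0 0 18 0.08;-0.126 -0.075 -0.05 0 0 25 0.08;-0.158 -0.094 -0.05 0 0 32 0.08;-0.19 -0.113 -0.05 0 0 39 0.08;-0.222 -0.132 -0.05 0 0 46 0.08;-0.254 -0.151 -0.05 0 0 53 0.08;-0.286 -0.17 -0.05 0 0 60 0.08;-0.318 -0.19 -0.05 0 0 67 0.08"

```text
clock: 1.08
position: [0.409, 0.3506, 0.2815]
tool_rot: [3.141, -0.0, 1.739]
force: [0.2, 1.2, 0.8]
grip_width: 0.0802
finger_force: 0.0
```

```bash
python3 -c "
from h import *
s=observe();print(s['clock'],s['position'],s['tool_rot'],s['qpos'])
print(rel([.635,.13,.28],np.radians(68)))"
```

```text
1.0833 [0.40904259 0.35057271 0.28147972] [ 3.14136880e+00 -3.68355416e-04  1.73860886e+00] [-1.06422799  0.34297343  0.32249369  1.78077123 -0.12431321  1.03727404
 -0.52810768]
(array([-0.2552,  0.1859,  0.0014]), array([ 1.000e-02, -2.000e-02,  3.161e+01]))
```

send_rows --plan "-0.028 0.02 0 0 0 4 0.06;-0.057 0.041 0 0 0 8 0.06;-0.085 0.062 0 0 0 12 0.06;-0.114 0.083 0 0 0 16 0.06;-0.143 0.104 0 0 0 20 0.06;-0.172 0.125 0 0 0 24 0.05;-0.2 0.146 0 0 0 28 0.05;-0.228 0.166 0 0 0 31.6 0.05;-0.255 0.186 0 0 0 31.6 0.05;-0.255 0.186 0 0 0 31.6 0.05"

```text
clock: 1.92
position: [0.6384, 0.1268, 0.281]
tool_rot: [3.139, 0.003, 1.187]
force: [-0.0, 0.3, -0.6]
grip_width: 0.05
finger_force: 0.0
```

```bash
python3 - <<'E'
from h import *
f=cam("wrist");print(observe()["position"],observe()["tool_rot"])
np.savez("w1.npz",**{k:f[k] for k in("R","e","fx","fy","cx","cy")})
cv2.imwrite("pics/w1.png",cv2.resize(f["color"][...,::-1],(800,500)))
E
```

```text
[0.63677741 0.12942905 0.28076301] [3.14083209e+00 1.69019226e-03 1.18844558e+00]
```

View pics/w1.png

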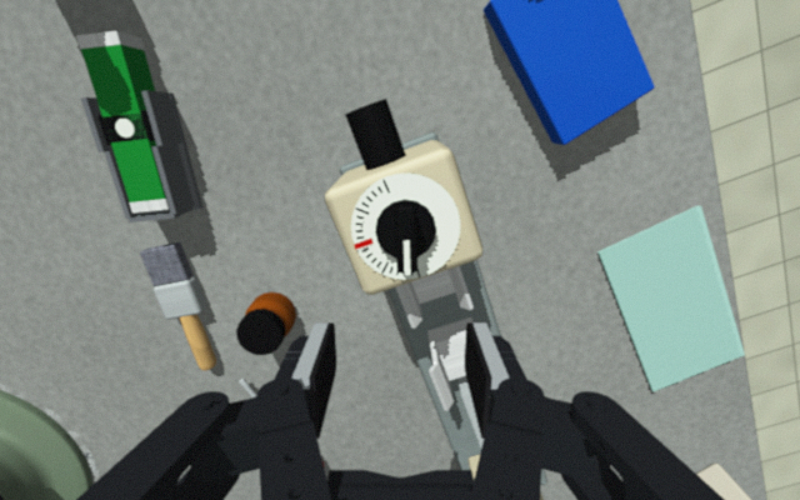

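Knob disc at (405,230), pointer from (406,240) to (407,275), red mark at (363,244). The head's front corners are at (370,293) and (481,250), all in the 1.25x picture.

```bash
python3 - <<'E'
from h import *
f=dict(np.load("w1.npz"))
P=lambda n,u,v,z:print(n,world(f,u/1.25,v/1.25,z).round(4))
P("front L",370,293,.13);P("front R",481,250,.13);P("back R",445,142,.13);P("back L",328,193,.13)
P("ptr in",406,240,.165);P("ptr out",407,275,.165)
P("mark out",355,247,.131);P("mark in",372,241,.131);P("dial disc L",350,240,.131);P("disc R",460,217,.131);P("disc top",404,172,.131)
P("knob disc c",405,230,.139)
b=[.6348,-.0374,-.0241]
c,s=np.cos(b[2]),np.sin(b[2]); T=lambda x,y,z:[b[0]+c*x-s*y,b[1]+s*x+c*y,z]
for n,q in dict(fL=(-.05,.12,.13),fR=(.05,.12,.13),bR=(.05,.21,.13),bL=(-.05,.21,.13),knob=(0,.165,.165)).items(): print(n,np.round(T(*q),4),(pix(f,T(*q))[0]*1.25).round(0))
E
```

```text
front L [0.5992 0.0908 0.13  ]
front R [0.6903 0.0919 0.13  ]
back R [0.692  0.1757 0.13  ]
back L [0.6022 0.1739 0.13  ]
ptr in [0.6444 0.1303 0.165 ]
ptr out [0.6359 0.1071 0.165 ]
mark out [0.6039 0.1298 0.131 ]
mark in [0.6175 0.1293 0.131 ]
dial disc L [0.6026 0.1362 0.131 ]
disc R [0.6841 0.1221 0.131 ]
disc top [0.6583 0.1674 0.131 ]
knob disc c [0.644  0.1301 0.139 ]
fL [0.5877 0.0838 0.13  ] [360. 306.]
fR [0.6877 0.0814 0.13  ] [482. 264.]
bR [0.6898 0.1713 0.13  ] [444. 149.]
bL [0.5899 0.1737 0.13  ] [313. 200.]
knob [0.6388 0.1276 0.165 ] [400. 247.]
```

```bash
python3 -c "
from h import *
print(rel([.641,.129,.21],np.radians(69.5)))"
```

```text
(array([0.0013, 0.004 , 0.0708]), array([ 0.04,  0.1 , -1.41]))
```

send_rows --plan "0.001 0.004 0.03 0 0 -1.4 0.05;0.001 0.004 0.055 0 0 -1.4 0.05;0.001 0.004 0.071 0 0 -1.4 0.05;0.001 0.004 0.071 0 0 -1.4 0.05;0.001 0.004 0.071 0 0 -1.4 0.05;0.001 0.004 0.071 0 0 -1.4 0.05"

```text
clock: 2.47
position: [0.6397, 0.1328, 0.2116]
tool_rot: [3.14, -0.001, 1.218]
force: [-0.1, 0.6, -0.4]
grip_width: 0.05
finger_force: 0.0
```

```bash
python3 - <<'E'
from h import *
f=cam("wrist");s=observe();print(s["position"],s["tool_rot"])
I=f["color"]; h=cv2.cvtColor(I,cv2.COLOR_RGB2HSV)
print("pred knob",pix(f,[.641,.129,.165])[0])
red=((h[...,0]<6)|(h[...,0]>174))&(h[...,1]>150)&(h[...,2]>80)
w=(h[...,2]>170)&(h[...,1]<50); b=(h[...,2]<60)
for n,m in(("red",red),("white",w),("black",b)):
    k,l,st,c=cv2.connectedComponentsWithStats(m.astype(np.uint8))
    for i in range(1,k):
        if st[i,4]>40: print(n,st[i],c[i].round(1), cv2.fitLine(np.argwhere(l==i)[:,::-1].astype(np.float32),2,0,.01,.01)[:2].ravel().round(3) if st[i,4]<3000 else "")
cv2.imwrite("pics/w2.png",I[:,100:540,::-1]); np.savez("w2.npz",**{k:f[k] for k in("R","e","fx","fy","cx","cy")})
E
```

```text
[0.63987052 0.13269499 0.21182051] [ 3.14010487e+00 -1.19605875e-03  1.21766569e+00]
pred knob [323.64395409 237.04122706]
red [275 226  18   9  80] [283.7 230. ] [ 0.954 -0.3  ]
red [198 376  12  24 152] [204.3 388.1] [0.092 0.996]
white [606   0  21  56 935] [615.7  26.8] [0.035 0.999]
white [626   0  14  49 609] [633.   22.3] [0.022 1.   ]
white [ 35   8  15  15 182] [41.5 15. ] [0.589 0.808]
white [629  48  11  51 461] [634.7  72.3] [0.019 1.   ]
white [610  53  20  53 824] [619.4  78.8] [0.031 1.   ]
white [ 46  94  19  19 270] [ 54.9 102.9] [0.714 0.7  ]
white [632  99   8  46 306] [636.  120.7] [0.022 1.   ]
white [614 103  19  48 713] [622.8 126.5] [0.028 1.   ]
white [326 118  29  11  58] [340.7 122.7] [ 0.947 -0.321]
white [  246   124   156   152 11446] [325.6 193.7] 
white [635 146   5  41 171] [637.4 164.6] [0.022 1.   ]
white [617 149  19  44 609] [625.9 170.3] [0.034 0.999]
white [ 61 172  37  13 351] [ 79.1 178. ] [ 0.999 -0.046]
white [637 189   3  34  55] [638.6 202.2] [0.03 1.  ]
white [ 503  191  137  209 2018] [625.  284.5] [0.289 0.957]
white [621 190  17  41 561] [628.9 210.1] [0.025 1.   ]
white [325 234   7  35 241] [328. 251.] [-0.  1.]
white [ 86 247  42  34 953] [106.8 263.6] [0.881 0.474]
white [235 259  26  51 490] [247.4 282.4] [ 0.339 -0.941]
white [380 259  26  52 495] [392.5 283.4] [0.331 0.944]
white [326 293  13  12  91] [331.  298.1] [0.647 0.763]
white [354 304  29  43 726] [368.7 328. ] [ 0.018 -1.   ]
white [344 312  21  63 527] [352.8 348.9] [0.224 0.975]
white [371 347  15  33 285] [378.3 359.4] [ 0.008 -1.   ]
black [  53   23   81  167 4112] [ 95.9 108.7] 
black [ 18  74  54 115 601] [ 36.4 113.5] [0.349 0.937]
black [ 271   85   57   69 2497] [299.7 119.1] [0.309 0.951]
black [ 298  189   60   77 2805] [327.2 219.8] [0.049 0.999]
black [106 212  19  33 215] [115.2 226.9] [0.375 0.927]
black [   62   259   516   141 30875] [313.1 353.7]
```

View pics/w2.png

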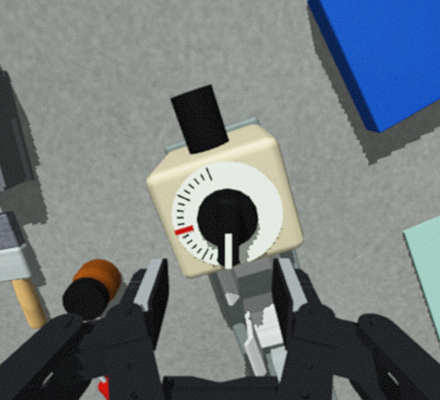

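```bash
python3 - <<'E'
from h import *
f=dict(np.load("w2.npz"))
a=world(f,328,234,.165);b=world(f,328,268.5,.165);d=(a-b)/np.linalg.norm(a-b);print("in",a,"tip",b,np.linalg.norm(a-b),"axis from tip",b+d*.023,"dir",np.degrees(np.arctan2(d[1],d[0])))
print("red",world(f,283.7,230,.131)); print("red line",world(f,275,232.7,.131),world(f,292,227.3,.131))
for u,v in((273,200),(382,200),(327,161),(328,189)):print(world(f,u,v,.131 if v!=189 else .139))
E
```

```text
in [0.64427456 0.13001409 0.165     ] tip [0.63601698 0.10700818 0.165     ] 0.024442978237962553 axis from tip [0.64378708 0.12865594 0.165     ] dir 70.25525377933349
red [0.61043173 0.12989316 0.131     ]
red line [0.60358732 0.13010902 0.131     ] [0.61696176 0.1297799  0.131     ]
[0.61204773 0.15402374 0.131     ]
[0.68503247 0.12717251 0.131     ]
[0.65772837 0.16717637 0.131     ]
[0.65222839 0.15037577 0.139     ]
```

```bash
python3 -c "
from h import *
print(rel([.644,.129,.143],np.radians(70.2)),observe()['qpos'])"
```

```text
(array([-0.0021,  0.0051,  0.0688]), array([ 0.09, -0.07, -0.43])) [-0.58301655  0.63069673  0.45829173  1.55823126 -0.3107244   1.02367424
 -0.391989  ]
```

send_rows --plan "-0.002 0.005 0.03 0 0 -0.4 0.05;-0.002 0.005 0.055 0 0 -0.4 0.05;-0.002 0.005 0.068 0 0 -0.4 0.05;-0.002 0.005 0.068 0 0 -0.4 0.03;-0.002 0.005 0.068 0 0 -0.4 0.02;-0.002 0.005 0.068 0 0 -0.4 0.005;-0.002 0.005 0.068 0 0 -0.4 0.005;-0.002 0.005 0.068 0 0 -0.4 0.005" --grip_force 25

```text
clock: 3.18
position: [0.6439, 0.129, 0.1441]
tool_rot: [3.14, -0.001, 1.224]
force: [-3.1, 0.9, 8.7]
grip_width: 0.0134
finger_force: 28.9
```

send_rows --plan "0 0 -0.001 0 0 7 0.005;0 0 -0.002 0 0 14 0.005;0 0 -0.002 0 0 21 0.005;0 0 -0.002 0 0 28 0.005;0 0 -0.002 0 0 35 0.005;0 0 -0.002 0 0 42 0.005;0 0 -0.002 0 0 49 0.005;0 0 -0.002 0 0 56 0.005;0 0 -0.002 0 0 63 0.005;0 0 -0.002 0 0 70.7 0.005"

```text
clock: 4.02
position: [0.6433, 0.1297, 0.1444]
tool_rot: [-3.141, -0.0, -0.005]
force: [2.4, 2.6, -14.7]
grip_width: 0.0133
finger_force: 26.8
```

send_rows --plan "0 0 0 0 0 0 0.005;0 0 0 0 0 0 0.005;0 0 0 0 0 0 0.04;0 0 0 0 0 0 0.05;0 0 -0.03 0 0 0 0.05;0 0 -0.07 0 0 0 0.05;0 0 -0.07 0 0 0 0.05;0 0 -0.07 0 0 0 0.05"

```text
clock: 4.68
position: [0.6446, 0.1282, 0.2171]
tool_rot: [-3.14, -0.004, 0.001]
force: [-0.7, -0.0, -0.8]
grip_width: 0.0501
finger_force: 0.0
```

```bash
python3 - <<'E'
from h import *
f=cam("wrist");s=observe();print(s["position"],s["tool_rot"],s["qpos"][6])
I=f["color"]; h=cv2.cvtColor(I,cv2.COLOR_RGB2HSV)
k0=pix(f,[.644,.129,.165])[0].astype(int);print(k0)
red=((h[...,0]<6)|(h[...,0]>174))&(h[...,1]>150)&(h[...,2]>80)
w=(h[...,2]>170)&(h[...,1]<50)
for n,m,z in(("red",red,.131),("white",w,.165)):
    k,l,st,c=cv2.connectedComponentsWithStats(m.astype(np.uint8))
    for i in range(1,k):
        if 30<st[i,4]<800 and np.linalg.norm(c[i]-k0)<90:
            L=cv2.fitLine(np.argwhere(l==i)[:,::-1].astype(np.float32),2,0,.01,.01).ravel()
            d=world(f,*(c[i]+10*L[:2]),z)-world(f,*c[i],z); print(n,st[i],c[i].round(1),world(f,*c[i],z).round(4),np.degrees(np.arctan2(d[1],d[0])).round(2))
cv2.imwrite("pics/w3.png",I[...,::-1]); np.savez("w3.npz",**{k:f[k] for k in("R","e","fx","fy","cx","cy")})
E
```

```text
[0.64380339 0.1284247  0.21540012] [-3.14073026e+00 -1.87443669e-03  9.76873776e-04] -1.3947971631929375
[318 230]
```

View pics/w3.png

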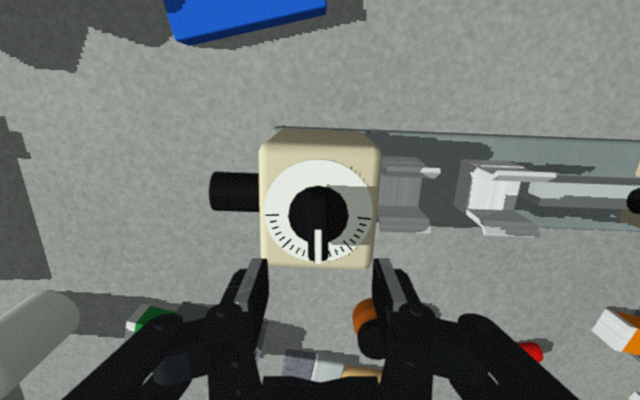

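The pointer at (318,230–262) now covers the red mark, so the dial reads zero. Next I'll get the bed line from the far edge of the base plate, (390,133) to (640,140), and the saddles.

```bash
python3 - <<'E'
from h import *
f=dict(np.load("w3.npz"))
P=lambda n,u,v,z:print(n,world(f,u,v,z).round(4))
P("far edge1",400,132.5,.02);P("far2",630,139.5,.02);P("near",450,227,.02);P("near2",600,230,.02)
P("saddleL near r lip",430,234,.095);P("saddleL far r lip",440,170,.095);P("saddleR near l",478,233,.095);P("R near r",538,233,.095);P("R far r",555,178,.095);P("R far l",468,163,.095)
P("head fr",378,262,.13);P("head fl",263,266,.13)
b=[.6405,-.0365,-.02]
c,s=np.cos(b[2]),np.sin(b[2]); T=lambda x,y,z:[b[0]+c*x-s*y,b[1]+s*x+c*y,z]
for q in ((.05,.0,.02),(.05,-.1,.02),(-.05,0,.02),(-.03,.066,.095),(.03,.066,.095),(-.03,.018,.095),(-.03,-.03,.095),(.03,-.03,.095),(.03,.018,.095)):print(q,np.round(T(*q),4),pix(f,T(*q))[0].round(0))
E
python3 -c "
import cv2;i=cv2.imread('pics/w3.png')[110:260,350:550];cv2.imwrite('pics/w3c.png',cv2.resize(i,(800,600),interpolation=cv2.INTER_CUBIC))"
```

```text
far edge1 [0.6902 0.0471 0.02  ]
far2 [ 0.6836 -0.1882  0.02  ]
near [ 0.5868 -0.0168  0.02  ]
near2 [ 0.5835 -0.1848  0.02  ]
saddleL near r lip [0.611  0.0318 0.095 ]
saddleL far r lip [0.6681 0.0297 0.095 ]
saddleR near l [ 0.6121 -0.0101  0.095 ]
R near r [ 0.6122 -0.0625  0.095 ]
R far r [ 0.6616 -0.0661  0.095 ]
R far l [0.674  0.0076 0.095 ]
head fr [0.6024 0.0826 0.13  ]
head fl [0.5987 0.1729 0.13  ]
(0.05, 0.0, 0.02) [ 0.6905 -0.0375  0.02  ] [483. 132.]
(0.05, -0.1, 0.02) [ 0.6885 -0.1375  0.02  ] [582. 135.]
(-0.05, 0, 0.02) [ 0.5905 -0.0355  0.02  ] [467. 224.]
(-0.03, 0.066, 0.095) [0.6118 0.0301 0.095 ] [432. 233.]
(0.03, 0.066, 0.095) [0.6718 0.0289 0.095 ] [442. 166.]
(-0.03, 0.018, 0.095) [ 0.6109 -0.0179  0.095 ] [487. 234.]
(-0.03, -0.03, 0.095) [ 0.6099 -0.0659  0.095 ] [541. 235.]
(0.03, -0.03, 0.095) [ 0.6699 -0.0671  0.095 ] [559. 168.]
(0.03, 0.018, 0.095) [ 0.6709 -0.0191  0.095 ] [500. 167.]
```

View pics/w3c.png

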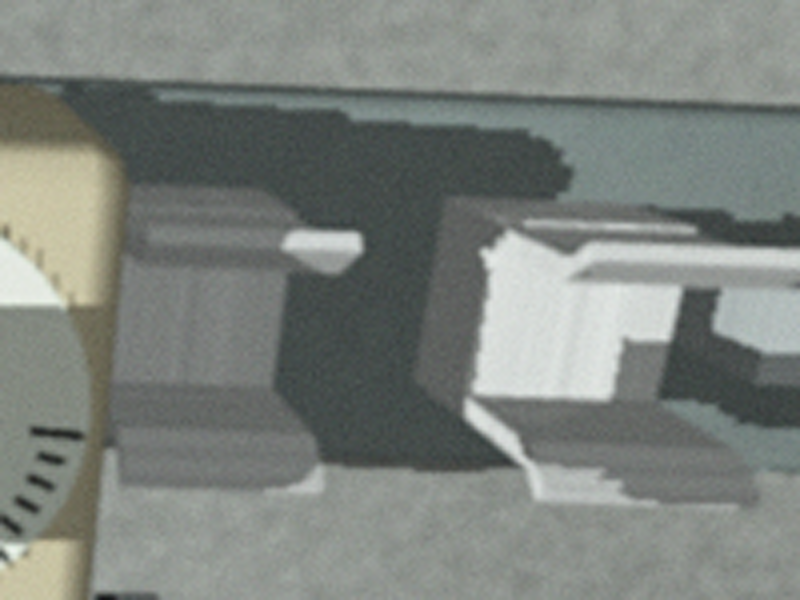

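send_rows --plan "-0.01 0.02 -0.02 0 0 -6 0.07;-0.027 0.053 -0.02 0 0 -13 0.07;-0.044 0.087 -0.02 0 0 -20 0.07;-0.061 0.121 -0.02 0 0 -27 0.07;-0.078 0.155 -0.02 0 0 -34 0.07;-0.095 0.189 -0.02 0 0 -41 0.07;-0.112 0.223 -0.02 0 0 -48 0.07;-0.129 0.257 -0.02 0 0 -55 0.07;-0.146 0.291 -0.02 0 0 -62 0.07;-0.163 0.325 -0.02 0 0 -68 0.07"

```text
clock: 5.57
position: [0.4788, -0.1976, 0.2339]
tool_rot: [-3.141, 0.0, 1.194]
force: [0.3, -0.6, 0.4]
grip_width: 0.0698
finger_force: 0.0
```

```bash
python3 -c "
from h import *
s=observe();print(s['clock'],s['position'],s['tool_rot'],s['qpos'])
print(rel([.437,-.285,.2],np.radians(75.2)))"
```

```text
5.5667 [ 0.47882344 -0.19759594  0.23389649] [-3.14110006e+00  8.64801706e-05  1.19438649e+00] [-0.14655019  0.39671023  0.56143342  1.89744194 -0.26130117  0.92058895
  0.16329174]
(array([-0.0967, -0.0068,  0.0339]), array([-0.03,  0.  , -6.77]))
```

send_rows --plan "-0.035 -0.002 0.01 0 0 -3 0.07;-0.07 -0.005 0.025 0 0 -6.8 0.07;-0.097 -0.007 0.034 0 0 -6.8 0.07;-0.097 -0.007 0.034 0 0 -6.8 0.07;-0.097 -0.007 0.034 0 0 -6.8 0.07;-0.097 -0.007 0.034 0 0 -6.8 0.07;-0.097 -0.007 0.034 0 0 -6.8 0.07"

```text
clock: 6.15
position: [0.438, -0.2827, 0.2003]
tool_rot: [3.142, -0.0, 1.307]
force: [0.4, -0.2, -0.3]
grip_width: 0.0699
finger_force: 0.0
```

```bash
python3 - <<'E'
from h import *
f=cam("wrist");s=observe();print(s["position"],s["tool_rot"])
I=f["color"]; h=cv2.cvtColor(I,cv2.COLOR_RGB2HSV); cv2.imwrite("pics/w4.png",I[...,::-1])
m=((h[...,0]>8)&(h[...,0]<20)&(h[...,1]>170)&(h[...,2]>110)).astype(np.uint8)
m=cv2.morphologyEx(m,cv2.MORPH_CLOSE,np.ones((3,3)))
for k in cv2.findContours(m,0,2)[0]:
    if cv2.contourArea(k)<200: continue
    q=cv2.boxPoints(cv2.minAreaRect(k)); p=np.array([world(f,*a,.04)[:2] for a in q]); print(q.round(0).tolist(),"c",p.mean(0).round(4),"sides",[np.linalg.norm(p[i]-p[i-1]).round(4) for i in(1,2)],"dirs",[np.degrees(np.arctan2(*(p[i]-p[i-1])[::-1])).round(1) for i in (1,2)])
w=((h[...,2]>170)&(h[...,1]<50)).astype(np.uint8)
n,l,st,c=cv2.connectedComponentsWithStats(w)
for i in range(1,n):
    if st[i,4]>60 and abs(c[i][0]-320)<80: print("white",st[i],c[i].round(1),world(f,*c[i],.04).round(4))
E
```

```text
[ 0.43805966 -0.28259987  0.20035897] [ 3.14139280e+00 -2.67176188e-04  1.30715376e+00]
[[262.0, 353.0], [303.0, 344.0], [311.0, 379.0], [270.0, 389.0]] c [ 0.3431 -0.4848] sides [np.float64(0.0493), np.float64(0.0522)] dirs [np.float64(1.1), np.float64(-95.2)]
[[13.0, 255.0], [24.0, 194.0], [219.0, 228.0], [209.0, 289.0]] c [ 0.2244 -0.2884] sides [np.float64(0.0719), np.float64(0.1882)] dirs [np.float64(50.5), np.float64(-25.8)]
[[304.0, 136.0], [340.0, 136.0], [340.0, 262.0], [304.0, 262.0]] c [ 0.4351 -0.3012] sides [np.float64(0.0327), np.float64(0.1284)] dirs [np.float64(-15.1), np.float64(-104.0)]
white [302 120  40  15 586] [321.4 127.1] [ 0.4532 -0.2314  0.04  ]
white [314 196  16  15 190] [322.  203.2] [ 0.435  -0.3013  0.04  ]
white [306 264  33   8 264] [322.  267.5] [ 0.4168 -0.3694  0.04  ]
white [303 336  23  39 371] [310.8 352.1] [ 0.3761 -0.4719  0.04  ]
white [324 349  12  31 167] [329.2 365.5] [ 0.3916 -0.4962  0.04  ]
```

View pics/w4.png

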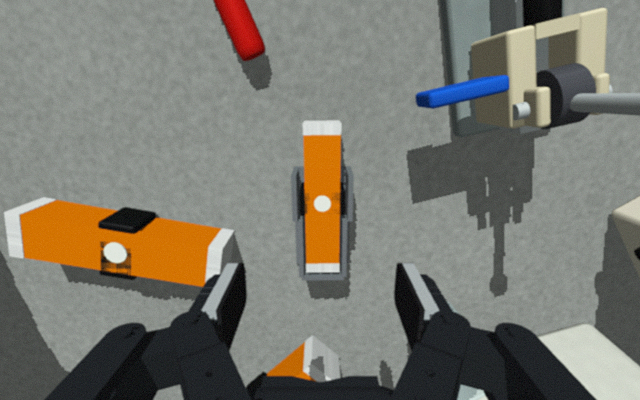

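The cell in the cradle shows its dot at (322,203), its free silver end at (321,127) and the other end at (322,267). That puts the centre at (0.435,−0.301) with its axis at 75.2°. I'm going to the free end.

```bash
python3 -c "
from h import *
print(rel([.4467,-.2568,.009],np.radians(75.2)))"
```

```text
(array([0.0271, 0.0016, 0.1914]), array([ 0.01, -0.02, -0.31]))
```

send_rows --plan "0.027 0.002 0.03 0 0 -0.3 0.07;0.027 0.002 0.065 0 0 -0.3 0.07;0.027 0.002 0.1 0 0 -0.3 0.07;0.027 0.002 0.13 0 0 -0.3 0.07;0.027 0.002 0.155 0 0 -0.3 0.07;0.027 0.002 0.175 0 0 -0.3 0.07;0.027 0.002 0.188 0 0 -0.3 0.07;0.027 0.002 0.19 0 0 -0.3 0.07;0.027 0.002 0.19 0 0 -0.3 0.07" --grip_force 60

```text
clock: 6.95
position: [0.4465, -0.2574, 0.01]
tool_rot: [-3.141, -0.0, 1.312]
force: [-0.5, -0.5, -0.3]
grip_width: 0.0701
finger_force: 0.0
```

send_rows --plan "0 0 0 0 0 0 0.06;0 0 0 0 0 0 0.05;0 0 0 0 0 0 0.045;0 0 0 0 0 0 0.04;0 0 0 0 0 0 0.03;0 0 0 0 0 0 0.02;0 0 0 0 0 0 0.02" --grip_force 70

```text
clock: 7.53
position: [0.4468, -0.258, 0.011]
tool_rot: [3.141, -0.0, 1.31]
force: [-2.0, 2.3, 12.2]
grip_width: 0.0329
finger_force: 68.2
```

send_rows --plan "0 0 -0.004 0 0 0 0.02;0 0 -0.01 0 0 0 0.02;0 0 -0.018 0 0 0 0.02;0 0 -0.028 0 0 0 0.02;0 0 -0.038 0 0 0 0.02;0 0 -0.048 0 0 0 0.02;0 0 -0.058 0 0 0 0.02;0 0 -0.065 0 0 0 0.02;0 0 -0.07 0 0 0 0.02;0 0 -0.07 0 0 0 0.02"

```text
clock: 8.37
position: [0.4469, -0.2581, 0.0814]
tool_rot: [3.14, 0.0, 1.311]
force: [1.2, -0.4, -3.0]
grip_width: 0.0329
finger_force: 69.8
```

```bash
python3 - <<'E'
from h import *
f=cam("side");s=observe();print(s["position"],s["tool_rot"],s["force"],s["moment"],s["grip_width"])
I=f["color"][...,::-1];cv2.imwrite("pics/s1.png",cv2.resize(I[220:370,240:440],(800,600)))
E
```

```text
[ 0.44669974 -0.25799196  0.08072425] [3.14080723e+00 6.08226050e-05 1.31067530e+00] [-0.25941146 -0.16683513 -2.37895794] [ 0.17039219  0.02556593 -0.07730872] 0.03314386888910706
```

View pics/s1.png

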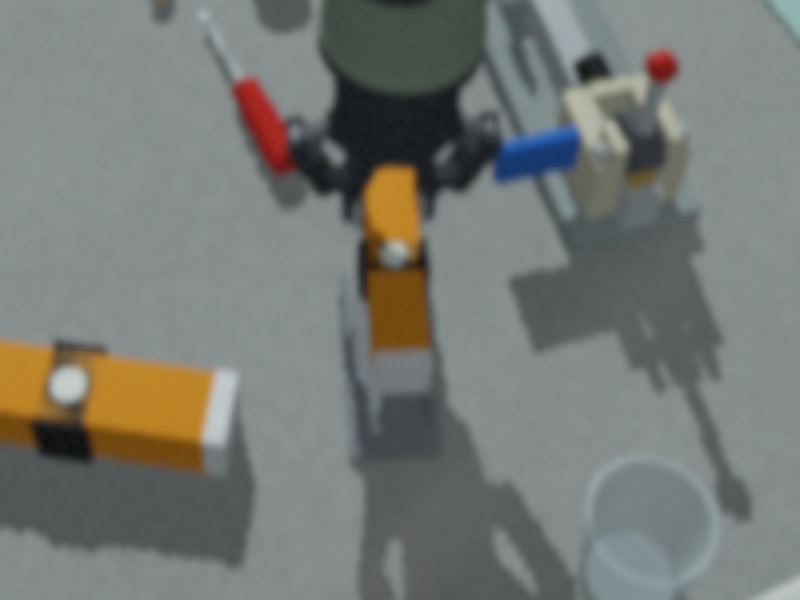

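The cell is held level and clear of the cradle, at (395,255) in the crop. I'm carrying it to a free spot on the bench near (0.505,−0.075).

send_rows --plan "0.005 0 -0.01 0 0 0 0.02;0.02 0 -0.02 0 0 -1 0.02;0.045 0 -0.025 0 0 -3 0.02;0.075 0 -0.025 0 0 -5 0.02;0.105 0 -0.025 0 0 -7 0.02;0.135 -0.001 -0.025 0 0 -9 0.02;0.165 -0.001 -0.025 0 0 -11 0.02;0.195 -0.001 -0.025 0 0 -13 0.02;0.22 -0.002 -0.02 0 0 -13.5 0.02;0.235 -0.002 -0.01 0 0 -13.5 0.02"

```text
clock: 9.25
position: [0.5058, -0.0271, 0.0908]
tool_rot: [3.14, -0.001, 1.549]
force: [1.3, 0.5, -2.6]
grip_width: 0.0327
finger_force: 70.0
```

```bash
python3 -c "
from h import *
print(rel([.506,-.03,.007],np.radians(88.6)))
s=observe();print(s['position'],s['qpos'])"
```

```text
(array([-0.003 ,  0.0001,  0.0838]), array([ 0.07, -0.06,  0.18]))
[ 0.50584391 -0.02705038  0.09083348] [-0.33812493  0.58428655  0.37342566  2.03811573 -0.37609501  0.58314357
  0.27454158]
```

send_rows --plan "-0.002 0 0.015 0 0 0 0.02;-0.003 0 0.035 0 0 0 0.02;-0.003 0 0.052 0 0 0 0.02;-0.003 0 0.064 0 0 0 0.02;-0.003 0 0.072 0 0 0 0.02;-0.003 0 0.077 0 0 0 0.02;-0.003 0 0.08 0 0 0 0.02;-0.003 0 0.082 0 0 0 0.02;-0.003 0 0.083 0 0 0 0.02;-0.003 0 0.084 0 0 0 0.02"

```text
clock: 10.08
position: [0.5052, -0.0334, 0.0067]
tool_rot: [3.141, -0.0, 1.546]
force: [-0.0, 0.4, -2.6]
grip_width: 0.0327
finger_force: 70.0
```

send_rows --plan "0 0 0.001 0 0 0 0.02;0 0 0.002 0 0 0 0.02;0 0 0.003 0 0 0 0.02;0 0 0.003 0 0 0 0.02"

```text
clock: 10.42
position: [0.5052, -0.0334, 0.005]
tool_rot: [3.141, -0.001, 1.546]
force: [-11.4, 1.8, 44.9]
grip_width: 0.0331
finger_force: 75.9
```

send_rows --plan "0 0 -0.001 0 0 0 0.02;0 0 -0.002 0 0 0 0.034;0 0 -0.002 0 0 0 0.038;0 0 -0.002 0 0 0 0.044;0 0 -0.002 0 0 0 0.055;0 0 -0.002 0 0 0 0.07;0 0 -0.03 0 0 0 0.07;0 0 -0.065 0 0 0 0.07;0 0 -0.1 0 0 0 0.07;0 0 -0.13 0 0 0 0.07" --grip_force 20

```text
clock: 11.25
position: [0.5048, -0.0337, 0.1351]
tool_rot: [3.142, 0.0, 1.546]
force: [0.7, 0.8, 0.4]
grip_width: 0.0702
finger_force: 0.0
```

send_rows --plan "-0.03 0 -0.03 0 0 0 0.07;-0.05 0 -0.06 0 0 0 0.07;-0.05 0 -0.06 0 0 0 0.07;-0.05 0 -0.06 0 0 0 0.07;-0.05 0 -0.06 0 0 0 0.07;-0.05 0 -0.06 0 0 0 0.07"

```text
clock: 11.75
position: [0.5033, -0.0826, 0.1923]
tool_rot: [-3.14, -0.0, 1.547]
force: [-0.5, -0.3, 0.3]
grip_width: 0.0698
finger_force: 0.0
```

```bash
python3 - <<'E'
from h import *
f=cam("wrist");s=observe();print(s["position"],s["tool_rot"])
I=f["color"]; h=cv2.cvtColor(I,cv2.COLOR_RGB2HSV); cv2.imwrite("pics/w5.png",I[...,::-1]); np.savez("w5.npz",**{k:f[k] for k in("R","e","fx","fy","cx","cy")})
m=((h[...,0]>8)&(h[...,0]<20)&(h[...,1]>170)&(h[...,2]>110)).astype(np.uint8)
for k in cv2.findContours(m,0,2)[0]:
    if cv2.contourArea(k)<200: continue
    q=cv2.boxPoints(cv2.minAreaRect(k)); p=np.array([world(f,*a,.034)[:2] for a in q]); print(q.round(0).tolist(),"c",p.mean(0).round(4),"sides",[np.linalg.norm(p[i]-p[i-1]).round(4) for i in(1,2)],"dirs",[np.degrees(np.arctan2(*(p[i]-p[i-1])[::-1])).round(1) for i in (1,2)])
w=((h[...,2]>170)&(h[...,1]<50)).astype(np.uint8)
n,l,st,c=cv2.connectedComponentsWithStats(w)
for i in range(1,n):
    if st[i,4]>60 and abs(c[i][0]-320)<80: print("white",st[i],c[i].round(1),world(f,*c[i],.034).round(4))
E
```

```text
[ 0.50322453 -0.08266413  0.19229349] [-3.13970320e+00 -7.84354441e-07  1.54706812e+00]
[[-11.0, 364.0], [11.0, 300.0], [89.0, 327.0], [67.0, 391.0]] c [ 0.1801 -0.2652] sides [np.float64(0.1016), np.float64(0.0842)] dirs [np.float64(57.8), np.float64(-26.0)]
[[301.0, 242.0], [302.0, 109.0], [340.0, 109.0], [338.0, 242.0]] c [ 0.5034 -0.0775] sides [np.float64(0.1288), np.float64(0.0331)] dirs [np.float64(87.0), np.float64(-2.0)]
white [301  96  41  13 494] [321.  101.5] [ 0.5056 -0.0071  0.034 ]
white [313 172  17  17 229] [320.9 180.3] [ 0.504  -0.0779  0.034 ]
white [303 244  36  10 317] [321.1 248. ] [ 0.5026 -0.1484  0.034 ]
```

```bash
python3 -c "
from h import *
print(rel([.504,-.0777,.009],np.radians(88.7)))"
```

```text
(array([0.005 , 0.001 , 0.1833]), array([-0.11, -0.  , -0.06]))
```

send_rows --plan "0.005 0.001 0.03 0 0 0 0.07;0.005 0.001 0.065 0 0 0 0.07;0.005 0.001 0.1 0 0 0 0.07;0.005 0.001 0.13 0 0 0 0.07;0.005 0.001 0.155 0 0 0 0.07;0.005 0.001 0.172 0 0 0 0.07;0.005 0.001 0.181 0 0 0 0.07;0.005 0.001 0.183 0 0 0 0.07;0.005 0.001 0.183 0 0 0 0.07"

```text
clock: 12.55
position: [0.5045, -0.0783, 0.01]
tool_rot: [-3.141, 0.0, 1.546]
force: [0.6, -0.6, 0.0]
grip_width: 0.0698
finger_force: 0.0
```

send_rows --plan "0 0 0 0 0 0 0.06;0 0 0 0 0 0 0.052;0 0 0 0 0 0 0.048;0 0 0 0 0 0 0.04;0 0 0 0 0 0 0.03;0 0 0 0 0 0 0.03" --grip_force 50

```text
clock: 13.05
position: [0.5052, -0.0783, 0.0113]
tool_rot: [3.14, -0.0, 1.546]
force: [-2.5, 0.4, 12.8]
grip_width: 0.0428
finger_force: 50.1
```

send_rows --plan "0 0 -0.01 0 0 0 0.03;0 0 -0.03 0 0 0 0.03;0 0 -0.06 0 0 0 0.03;0 0 -0.09 0 0 0 0.03;0.01 0.01 -0.12 0 0 0 0.03;0.03 0.035 -0.13 0 0 0 0.03;0.048 0.065 -0.13 0 0 0 0.03;0.064 0.095 -0.13 0 0 0 0.03;0.076 0.12 -0.13 0 0 0 0.03;0.083 0.133 -0.13 0 0 0 0.03"

```text
clock: 13.88
position: [0.6421, 0.0037, 0.1411]
tool_rot: [3.14, -0.0, 1.548]
force: [-0.8, 0.1, -3.1]
grip_width: 0.0432
finger_force: 52.8
```

send_rows --plan "0 0 0 0 0 0 0.03;0 0 0 0 0 0 0.03;0 0 0 0 0 0 0.03;0 0 0 0 0 0 0.03"

```text
clock: 14.22
position: [0.6391, 0.0007, 0.1408]
tool_rot: [-3.141, 0.0, 1.545]
force: [-0.4, -0.2, -3.0]
grip_width: 0.0429
finger_force: 52.7
```

```bash
python3 - <<'E'
from h import *
f=cam("wrist");s=observe();print(s["position"],s["tool_rot"],s["force"],s["grip_width"])
I=f["color"]; cv2.imwrite("pics/w6.png",I[...,::-1]); np.savez("w6.npz",**{k:f[k] for k in("R","e","fx","fy","cx","cy")})
print(rel([.640,.001,.14],np.radians(88.6)))
E
```

```text
[0.63927106 0.00071932 0.14076768] [3.14157327e+00 3.51752976e-05 1.54526574e+00] [ 0.3140673   0.03683588 -1.73533201] 0.043086731979381745
(array([0.0003, 0.0007, 0.0008]), array([ 0.  ,  0.  , -0.06]))
```

View pics/w6.png

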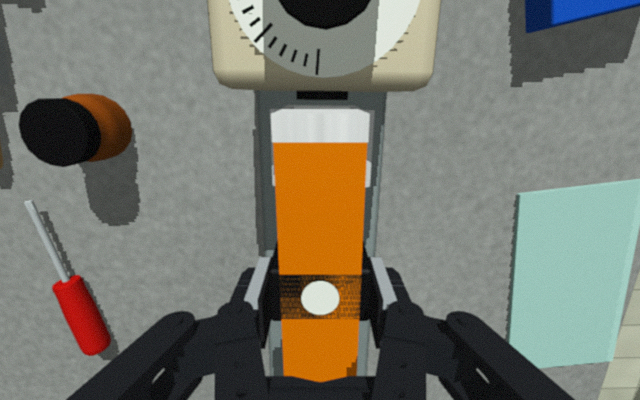

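The held cell is centred over the saddles. Its end spans columns 273–368, the head's black face is centred at column 322 and the base plate at 320.5. It needs about +1 mm along tool y, then a gentle descent.

send_rows --plan "0 0.001 0.015 0 0 0 0.03;0 0.001 0.028 0 0 0 0.03;0 0.001 0.036 0 0 0 0.03;0 0.001 0.042 0 0 0 0.03;0 0.001 0.046 0 0 0 0.03;0 0.001 0.05 0 0 0 0.03;0 0.001 0.054 0 0 0 0.03;0 0.001 0.058 0 0 0 0.03"

```text
clock: 14.93
position: [0.6406, 0.0012, 0.0821]
tool_rot: [-3.141, -0.0, 1.546]
force: [-5.2, 0.4, -0.4]
grip_width: 0.0428
finger_force: 53.0
```

send_rows --plan "0 -0.001 0.003 0 0 0 0.03;0 -0.001 0.007 0 0 0 0.03;0 -0.001 0.011 0 0 0 0.03;0 -0.001 0.014 0 0 0 0.03;0 -0.001 0.016 0 0 0 0.03;0 -0.001 0.018 0 0 0 0.03"

```text
clock: 15.43
position: [0.6399, 0.0013, 0.0641]
tool_rot: [3.141, 0.0, 1.546]
force: [-0.5, 0.7, -3.5]
grip_width: 0.0432
finger_force: 52.8
```

send_rows --plan "0 0 0.001 0 0 0 0.03;0 0 0.002 0 0 0 0.03;0 0 0.003 0 0 0 0.03;0 0 0.003 0 0 0 0.03"

```text
clock: 15.77
position: [0.6399, 0.0013, 0.0614]
tool_rot: [3.141, -0.0, 1.546]
force: [0.2, 0.2, -3.2]
grip_width: 0.0428
finger_force: 52.8
```

send_rows --plan "0 0 0.001 0 0 0 0.03;0 0 0.002 0 0 0 0.03;0 0 0.003 0 0 0 0.03;0 0 0.003 0 0 0 0.03"

```text
clock: 16.1
position: [0.64, 0.0013, 0.0613]
tool_rot: [3.141, -0.001, 1.546]
force: [-19.3, 2.5, 49.4]
grip_width: 0.0433
finger_force: 59.1
```

send_rows --plan "0 0 -0.002 0 0 0 0.03;0 0 -0.003 0 0 0 0.042;0 0 -0.003 0 0 0 0.045;0 0 -0.003 0 0 0 0.05;0 0 -0.003 0 0 0 0.058;0 0 -0.003 0 0 0 0.06;0 0 -0.02 0 0 0 0.06;0 0 -0.05 0 0 0 0.06;0 0 -0.085 0 0 0 0.06;0 0 -0.12 0 0 0 0.06" --grip_force 20

```text
clock: 16.93
position: [0.6394, 0.0011, 0.1792]
tool_rot: [-3.14, 0.0, 1.546]
force: [0.9, -0.4, 0.4]
grip_width: 0.0599
finger_force: 0.0
```

```bash
python3 - <<'E'
from h import *
def px(f,I,box,hues,z,n):
    h=cv2.cvtColor(I,cv2.COLOR_RGB2HSV)
    m=np.zeros(h.shape[:2],bool)
    for a,b in hues: m|=(h[...,0]>=a)&(h[...,0]<=b)
    m&=(h[...,1]>150)&(h[...,2]>60); k=np.zeros_like(m); k[box[0]:box[1],box[2]:box[3]]=1; m&=k
    q=cv2.boxPoints(cv2.minAreaRect(np.argwhere(m)[:,::-1].astype(np.float32)))
    print(n,m.sum(),[world(f,*a,z)[:2].round(4).tolist() for a in q])
# old wrist view w4 at its pose
f=imaging.grab_frame("wrist"); T=np.array(f["tool_from_camera"]); Rt=R.from_euler("xyz",[3.1414,-.0003,1.3072]).as_matrix()
f["R"]=Rt@T[:3,:3]; f["e"]=Rt@T[:3,3]+[.4381,-.2826,.2004]
I=cv2.imread("pics/w4.png")[...,::-1].copy()
px(f,I,(60,130,400,520),[(100,130)],.085,"tab w4")
for u,v in((418,93),(417,105),(507,76),(508,88)):print((u,v),world(f,u,v,.085).round(4))
f=cam("top");I=f["color"]
px(f,I,(150,185,360,390),[(100,130)],.085,"tab top")
px(f,I,(125,155,380,400),[(0,6),(174,180)],.17,"ball top")
px(f,I,(120,185,300,360),[(8,20)],.084,"amber top")
s=observe();print(s["position"],s["tool_rot"])
E
```

```text
tab w4 1638 [[0.5275, -0.2209], [0.5943, -0.2233], [0.5964, -0.2371], [0.5285, -0.235]]
(418, 93) [ 0.5299 -0.2218  0.085 ]
(417, 105) [ 0.5278 -0.23    0.085 ]
(507, 76) [ 0.5947 -0.227   0.085 ]
(508, 88) [ 0.5947 -0.2356  0.085 ]
tab top 78 [[0.5902, -0.2205], [0.5905, -0.2328], [0.5346, -0.2332], [0.5343, -0.2209]]
ball top 31 [[0.6276, -0.2422], [0.6397, -0.2538], [0.6296, -0.264], [0.6175, -0.2524]]
amber top 81 [[0.6516, -0.0346], [0.6522, -0.0593], [0.6209, -0.0598], [0.6203, -0.0352]]
[0.64218363 0.00082125 0.18359213] [ 3.13431148e+00 -6.62025444e-04  1.54561991e+00]
```

send_rows --plan "0 -0.025 -0.01 0 0 0 0.03;-0.01 -0.06 -0.01 0 0 0 0;-0.04 -0.09 -0.01 0 0 0 0;-0.075 -0.092 -0.01 0 0 0 0;-0.11 -0.092 -0.01 0 0 0 0;-0.145 -0.093 -0.01 0 0 0 0;-0.18 -0.094 -0.01 0 0 0 0;-0.215 -0.096 -0.01 0 0 0 0;-0.25 -0.098 -0.01 0 0 0 0;-0.274 -0.099 -0.01 0 0 0 0"

```text
clock: 17.87
position: [0.533, -0.2737, 0.1882]
tool_rot: [-3.141, 0.001, 1.544]
force: [0.1, -0.5, -0.4]
grip_width: -0.0003
finger_force: 0.0
```

send_rows --plan "0 0 0.03 0 0 0 0;0 0 0.065 0 0 0 0;0 0 0.095 0 0 0 0;0 0 0.12 0 0 0 0;0 0 0.13 0 0 0 0;0 0 0.13 0 0 0 0;0 0 0.13 0 0 0 0"

```text
clock: 18.45
position: [0.5342, -0.2705, 0.0589]
tool_rot: [-3.142, 0.0, 1.546]
force: [0.3, 0.3, 0.7]
grip_width: 0.0004
finger_force: 0.0
```

send_rows --plan "0.005 0.016 0 0 0 0 0;0.013 0.016 0 0 0 0 0;0.02 0.016 0 0 0 0 0;0.03 0.016 0 0 0 0 0;0.042 0.016 0 0 0 0 0;0.055 0.016 0 0 0 0 0;0.068 0.016 0 0 0 0 0;0.08 0.016 0 0 0 0 0;0.09 0.016 0 0 0 0 0;0.097 0.016 0 0 0 0 0"

```text
clock: 19.28
position: [0.5525, -0.1718, 0.0583]
tool_rot: [-3.141, -0.0, 1.547]
force: [1.7, -2.2, 0.6]
grip_width: 0.0001
finger_force: 1.4
```

send_rows --plan "0.004 0 0 0 0 0 0;0.008 0 0 0 0 0 0;0.011 0 0 0 0 0 0;0.013 0 0 0 0 0 0"

```text
clock: 19.62
position: [0.5528, -0.1606, 0.0583]
tool_rot: [3.142, 0.0, 1.546]
force: [1.8, -2.6, -0.3]
grip_width: 0.0002
finger_force: 1.3
```

send_rows --plan "0.003 0 0 0 0 0 0;0.005 0 0 0 0 0 0;0.007 0 0 0 0 0 0;0.009 0 0 0 0 0 0;0.01 0 0 0 0 0 0"

```text
clock: 20.03
position: [0.5531, -0.1506, 0.0583]
tool_rot: [3.141, 0.0, 1.546]
force: [1.1, -4.2, -1.1]
grip_width: -0.0003
finger_force: 2.0
```

Force rose to 4.2 N, so the tailstock is now pushing the cell along as well. I'll continue slowly.

send_rows --plan "0.001 0 0 0 0 0 0;0.002 0 0 0 0 0 0;0.003 0 0 0 0 0 0;0.004 0 0 0 0 0 0;0.004 0 0 0 0 0 0"

```text
clock: 20.45
position: [0.5531, -0.149, 0.0584]
tool_rot: [3.141, 0.003, 1.544]
force: [2.9, -16.4, -5.8]
grip_width: -0.0001
finger_force: 8.1
```

send_rows --plan "0.001 0 0 0 0 0 0;0.002 0 0 0 0 0 0;0.002 0 0 0 0 0 0"

```text
clock: 20.7
position: [0.5531, -0.1489, 0.0584]
tool_rot: [3.14, 0.005, 1.543]
force: [3.9, -26.8, -8.9]
grip_width: -0.0
finger_force: 13.2
```

send_rows --plan "-0.008 0 0 0 0 0 0;-0.015 0 -0.005 0 0 0 0;-0.015 0 -0.04 0 0 0 0;-0.015 0 -0.08 0 0 0 0;-0.02 0 -0.12 0 0 0 0;-0.03 0 -0.16 0 0 0 0;-0.04 0 -0.2 0 0 0 0;-0.04 0.03 -0.215 0 0 0 0;-0.04 0.06 -0.215 0 0 0 0;-0.04 0.083 -0.215 0 0 0 0"

```text
clock: 21.53
position: [0.637, -0.186, 0.2752]
tool_rot: [3.139, -0.001, 1.547]
force: [0.2, 0.4, -1.1]
grip_width: 0.0004
finger_force: 0.0
```

send_rows --plan "0 0 0 0 0 0 0;0 0 0 0 0 0 0;0 0 0 0 0 0 0;0 0 0 0 0 0 0"

```text
clock: 21.87
position: [0.6343, -0.1868, 0.2735]
tool_rot: [-3.141, -0.0, 1.546]
force: [0.7, -0.8, -0.1]
grip_width: 0.0004
finger_force: 0.0
```

```bash
cat > red.py <<'E'
from h import *
f=cam("wrist");s=observe();print(s["position"].round(4),s["tool_rot"].round(4))
h=cv2.cvtColor(f["color"],cv2.COLOR_RGB2HSV); cv2.imwrite("pics/w%d.png"%(s["clock"]*100),f["color"][...,::-1])
def cc(m,n,z,amin):
    k,l,st,c=cv2.connectedComponentsWithStats(m.astype(np.uint8))
    for i in range(1,k):
        if st[i,4]>amin: print(n,st[i],c[i].round(1),world(f,*c[i],z).round(4))
cc(((h[...,0]<6)|(h[...,0]>174))&(h[...,1]>150)&(h[...,2]>60),"red",.17,60)
cc((h[...,0]>100)&(h[...,0]<130)&(h[...,1]>150)&(h[...,2]>60),"blue",.085,100)
cc((h[...,0]>8)&(h[...,0]<20)&(h[...,1]>170)&(h[...,2]>90),"amber",.084,100)
cc((h[...,2]>170)&(h[...,1]<50),"white",.084,100)
E
python3 red.py
```

```text
[ 0.6345 -0.1868  0.2737] [-3.1415e+00 -3.0000e-04  1.5456e+00]
red [ 100   72   45   73 1654] [122.3 108.3] [ 0.4939 -0.1111  0.17  ]
red [304 153  29  28 641] [317.8 166.5] [ 0.6334 -0.1571  0.17  ]
blue [224 117  60  15 779] [254.2 124. ] [ 0.571  -0.1314  0.085 ]
amber [ 303    0   38   42 1568] [321.2  20.4] [ 0.6388 -0.0427  0.084 ]
amber [   0  237   94   64 3342] [ 44.1 266.7] [ 0.3171 -0.284   0.084 ]
amber [114 357  36  23 134] [130.9 368.6] [ 0.3853 -0.4331  0.084 ]
white [287   0   4  46 121] [288.5  22.2] [ 0.6095 -0.0434  0.084 ]
white [349   0   5  47 149] [350.9  23.7] [ 0.6655 -0.0459  0.084 ]
white [ 591    0   36   51 1189] [608.6  23.9] [ 0.8967 -0.0519  0.084 ]
white [302  43  39  12 453] [321.1  48.4] [ 0.6383 -0.0655  0.084 ]
white [ 581   53   33   48 1096] [596.7  76.3] [ 0.8967 -0.0958  0.084 ]
white [614  62  17  25 141] [620.2  75.5] [ 0.9187 -0.0956  0.084 ]
white [ 284   89   71   74 2413] [318.8 116.4] [ 0.6346 -0.1259  0.084 ]
white [571 103  31  44 915] [585.7 125. ] [ 0.8969 -0.1405  0.084 ]
white [ 595  103   45   43 1328] [618.1 126.2] [ 0.929  -0.
[... 348 characters left out ...]
2  0.084 ]
white [577 191  46  36 481] [598.8 211.1] [ 0.932  -0.2315  0.084 ]
white [545 230  27  35 639] [557.7 246.9] [ 0.8968 -0.2729  0.084 ]
white [570 237  20  22 104] [577.5 246.7] [ 0.9187 -0.2732  0.084 ]
white [611 237  29  25 268] [625.3 250.5] [ 0.9732 -0.2792  0.084 ]
white [ 65 256  40  49 576] [ 80.2 278.8] [ 0.3543 -0.3006  0.084 ]
white [597 265  43  32 981] [618.1 279.1] [ 0.9748 -0.3158  0.084 ]
white [538 266  25  32 553] [549.9 281.9] [ 0.897  -0.3176  0.084 ]
white [559 266  42  31 873] [578.7 281.8] [ 0.9303 -0.3183  0.084 ]
white [  396   271   204   129 12246] [512.6 330. ] [ 0.8649 -0.3843  0.084 ]
white [588 298  43  30 968] [608.7 312.4] [ 0.9757 -0.3614  0.084 ]
```

send_rows --plan "-0.01 0 0.02 0 0 0 0;-0.018 0 0.05 0 0 0 0;-0.018 0 0.08 0 0 0 0;-0.018 0 0.105 0 0 0 0;-0.018 0 0.118 0 0 0 0;-0.018 0 0.118 0 0 0 0;-0.018 0 0.118 0 0 0 0"

```text
clock: 22.5
position: [0.6348, -0.2048, 0.1561]
tool_rot: [3.141, 0.0, 1.546]
force: [1.0, 0.1, 0.3]
grip_width: 0.0003
finger_force: 0.0
```

send_rows --plan "0.013 0 -0.003 0 0 0 0;0.026 0 -0.006 0 0 0 0;0.039 0 -0.007 0 0 0 0;0.051 0 -0.008 0 0 0 0;0.064 0 -0.009 0 0 0 0;0.077 0 -0.007 0 0 0 0;0.089 0 -0.004 0 0 0 0"

```text
clock: 23.08
position: [0.6372, -0.1143, 0.1596]
tool_rot: [3.141, 0.0, 1.547]
force: [0.9, -3.1, 0.7]
grip_width: 0.0
finger_force: 1.4
```

send_rows --plan "0.0105 0 0.006 0 0 0 0;0.02 0 0.014 0 0 0 0;0.028 0 0.02 0 0 0 0;0.036 0 0.03 0 0 0 0;0.041 0 0.037 0 0 0 0;0.044 0 0.043 0 0 0 0;0.045 0 0.045 0 0 0 0;0.045 0 0.045 0 0 0 0"

```text
clock: 23.75
position: [0.6386, -0.072, 0.1168]
tool_rot: [3.139, 0.0, 1.545]
force: [-14.9, -0.7, 53.1]
grip_width: 0.0001
finger_force: 26.0
```

send_rows --plan "0 0 -0.02 0 0 0 0;-0.01 0 -0.06 0 0 0 0;-0.03 0 -0.1 0 0 0 0;-0.05 0 -0.14 0 0 0 0;-0.07 0 -0.155 0 0 0 0;-0.07 0 -0.155 0 0 0 0;-0.07 0 -0.155 0 0 0 0;-0.07 0 -0.155 0 0 0 0;-0.07 0 -0.155 0 0 0 0"

```text
clock: 24.5
position: [0.636, -0.1395, 0.2678]
tool_rot: [-3.14, -0.001, 1.547]
force: [0.5, 1.0, 0.4]
grip_width: -0.0002
finger_force: 0.0
```

```bash
sed -i 's/"red",.17/"red",.109/' red.py; python3 red.py | awk '!/white/||($2~/3[0-9][0-9]/)'; python3 - <<'E'
from h import *
f=cam("wrist"); print("locked ball expect", pix(f,[.638,-.1444+.0819,.1087])[0], "at 1.3:",pix(f,[.638,-.1444+.0776,.1207])[0])
E
```

```text
[ 0.6361 -0.1396  0.2679] [-3.1396e+00 -5.0000e-04  1.5472e+00]
red [307 104  25  24 469] [319.  115.4] [ 0.6363 -0.0757  0.109 ]
red [ 106  116   43   68 1524] [127.4 149.6] [ 0.4599 -0.102   0.109 ]
blue [227 162  58  18 940] [256.4 170.2] [ 0.5717 -0.1292  0.085 ]
amber [302   0  40  10 259] [321.3   2.8] [0.6404 0.0171 0.084 ]
amber [ 302   17   39   80 2575] [320.3  60.7] [ 0.6384 -0.029   0.084 ]
amber [  0 251  19  18 191] [  6.2 259.3] [ 0.2842 -0.2241  0.084 ]
amber [   0  269   99   64 3433] [ 48.6 298.7] [ 0.3168 -0.2761  0.084 ]
white [313   9  18  21 291] [321.4  18.7] [0.6402 0.005  0.084 ]
white [348  46   5  57 171] [350.1  74.9] [ 0.6657 -0.0417  0.084 ]
white [303  98  37  11 301] [321.6 101.9] [ 0.6389 -0.0649  0.084 ]
white [309 239  18  15 190] [317.9 248.1] [ 0.6316 -0.2179  0.084 ]
locked ball expect [320.51934333  99.68442502] at 1.3: [320.61518486 105.30623896]
```

```bash
python3 - <<'E'
from h import *
fs={n:cam(n) for n in("top","side","wrist")}
def lev(hy,l): p=l-.15; return np.array([.6365,hy+.085*np.sin(p),.086+.085*np.cos(p)])
for n,f in fs.items():
    h=cv2.cvtColor(f["color"],cv2.COLOR_RGB2HSV); m=((h[...,0]<8)|(h[...,0]>172))&(h[...,1]>120)&(h[...,2]>50)
    k,l,st,c=cv2.connectedComponentsWithStats(m.astype(np.uint8)); e=pix(f,lev(-.1444,1.2))[0]
    for i in range(1,k):
        if np.linalg.norm(c[i]-e)<40 and st[i,4]>3: print(n,c[i].round(1),st[i])
    for hy in(-.144,-.15,-.156): print(n,hy,[pix(f,lev(hy,a))[0].round(1).tolist() for a in(.8,1.0,1.2,1.3,1.45)])
    cv2.imwrite(f"pics/{n}_end.png",f["color"][...,::-1])
E
```

```text
top -0.144 [[334.1, 136.0], [329.7, 136.8], [326.1, 137.8], [324.7, 138.4], [323.1, 139.2]]
top -0.15 [[336.2, 136.1], [331.7, 136.9], [328.1, 137.9], [326.7, 138.4], [325.1, 139.3]]
top -0.156 [[338.2, 136.1], [333.7, 136.9], [330.1, 137.9], [328.7, 138.5], [327.1, 139.3]]
side [376.9 201.8] [375 200   5   5  19]
side -0.144 [[381.4, 196.6], [379.1, 196.3], [377.2, 197.2], [376.4, 198.0], [375.3, 199.7]]
side -0.15 [[382.2, 198.0], [379.9, 197.7], [378.0, 198.6], [377.2, 199.4], [376.1, 201.2]]
side -0.156 [[383.1, 199.5], [380.8, 199.2], [378.8, 200.0], [378.0, 200.9], [376.9, 202.6]]
wrist [318.7 114.4] [307 102  25  25 481]
wrist -0.144 [[319.0, 140.8], [318.7, 123.1], [318.5, 109.4], [318.4, 104.2], [318.4, 98.6]]
wrist -0.15 [[319.2, 148.6], [318.8, 130.8], [318.6, 116.9], [318.6, 111.6], [318.5, 105.8]]
wrist -0.156 [[319.3, 156.2], [319.0, 138.3], [318.8, 124.3], [318.7, 118.9], [318.7, 112.8]]
```

The side view (377,202) and the wrist view (319,114) both put the ball at the locked stop (lever about 1.4–1.45). That agrees with the hard stop felt at z 0.117. The cell's dot is at (0.640,0.005), on the seat. Handing in.

```bash
python3 -c "
from workcell import bot
print(bot.job_done())"
```

```text
the job is handed in; nothing more can be done
None
```

I handed the job in at about 24.5 s; the hand-in gave no verdict. The amber cell is seated against the head, the tailstock was pressed up to it, the lever measures locked at about 1.4 rad or more, the knob pointer covers the red zero mark, and I touched nothing else on the bench.

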